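# Put the kitchen shelf in order

## Robot

A 6-joint arm with a two-finger parallel gripper is mounted at the origin on the work surface. World frame = base frame: x ahead of the robot, y to its left, z up, the work surface at z = 0. Lengths are in mm, angles in rad, forces in N, time in s.
With the tool pointing down it reaches from about 350 to 975 mm from the base axis. Payload 7.1 kg.
Tool frame: the origin (TCP) lies on the front face of the gripper's body, between the roots of the fingers; the fingertips stand 80 mm ahead of it and the grasp point (between the pads) lies 61 mm ahead of it (env.tips_ahead is the distance from the TCP to the fingertips, in mm); z points along the fingers, y is the line along which they close (so a half turn about z gives the same grasp; the last joint's range is limited). The gripper opens to 88 mm and grips with 3 to 60 N. Pads are 20 mm wide; open, the fingers measure 115 mm over their backs; the gripper's body (75 mm by 178 mm) begins 61 mm behind the grasp point.
Start: joints at [-1.345, 0.423, 1.63, -0, 1.089, -0.019], TCP at [151.496, -606.345, 302.675] pointing down, gripper open.
Joint ranges: [-3, 3], [-0.9, 2.11], [0.09, 2.58], [-1.31, 4.45], [0.11, 2.69], [-2.54, 2.54]. Speed limits (rad/s): [2.39, 2.39, 3.01, 3.14, 3.14, 3.14].

## Interface

Orientations are given as a unit quaternion [x, y, z, w].
In Python, from station import env, set_gripper, viewer, workorder gives the robot as it stands. Calls block until the motion is done:
- env.reach(position, orientation): joint-space move of the TCP to a pose.
- env.move_l(position, rot=None, rate=150, f_stop=None): straight line of the TCP; rot=None keeps the orientation; rate is the mean speed in mm/s. With f_stop (N) it stops when the force on the tool has changed by that much, and returns True; else False.
- env.move_joints(angles): joint-space move.
- set_gripper(opening): finger opening in mm; the grip force is fixed at half the most; returns when the fingers have stopped.
- env.hold(seconds).
- env.ik(position, orientation): joint angles nearest the present ones, or None.
- env.read_state(): the state.
- viewer.camera(name): name is "side" or "top"; returns the picture (420x560x3 uint8, blue, green, red); there is no depth.
- viewer.camera_params(name): a dict with "fx", "fy", "cx", "cy" (pixels), "dist" ([k1, k2, p1, p2, k3] as OpenCV has them; the pictures are not rectified), "pose" (4x4, takes a point from camera to world coordinates). Camera axes: x right, y up, looking along -z (the intrinsics and any distortion apply to the point x, -y, -z); pixel columns grow to the right and rows downward; lengths in mm; the calibration is good to about 2 mm. A picture is of the moment at which its call begins. camera_params takes no time and is no camera call.
A pose or a line that the arm cannot do raises env.IKError and nothing moves.
- workorder.sign_off(): hands the job in; it is judged then, once.
The state is a dict: "time_s": time; "qpos": joint angles; "dq": joint speeds; "tau": joint torques, N m; "tool_pos": TCP position; "orientation": TCP orientation; "force": force on the tool from outside, world axes, zero at the start; "wrist_torque": the same for the moment, N m; "width": finger opening in mm; "grip_force": force on a finger pad.
Only numpy, scipy, OpenCV 4.12 (cv2) and the standard library are available. Lean on these libraries where they do the work, as an engineer would, in place of code of your own. Each camera call takes 0.05 s, during which the arm holds its last target. There are 200 camera calls.

## Task

Put the kitchen shelf in order: set the cork-rimmed lid on the crock, stand the spice box on the plywood shelf midway between the crock and the green canister with its long side running along the shelf, and lay the orange scoop with its bowl centred on top of the spice box and its handle sticking straight out over the shelf's front edge towards the robot. Stand the glass tumbler upright on the shelf's centre line at the other side of the canister, away from the crock, a few centimetres from the canister. Leave the crock, the canister, the egg timer, the egg cup and the spice jar standing where they are.

Things in the scene. Friction and masses are not known exactly. Their poses are not given: they have to be found in the camera images.
- shelf: low narrow birch plywood shelf standing on the worktop, fixed; 120 deep (its x) by 600 long (its y), top surface 40 above the worktop. Origin: centre of its underside, at worktop height. Its own -x is the front, facing the robot; its y runs along the row of things. It stands turned by up to 0.1 rad
- crock: round white ceramic crock, open at the top, standing on the shelf left or right of its middle; outside diameter 94, height 80, wall 5, mouth diameter 84; 1.1 kg, loose. Origin: centre of its underside, on the shelf; z up
- canister: round all-green canister with a thin steel band under its cap and a small steel disc in the middle of the top, standing on the shelf about 250 (centre to centre) from the crock, towards the other end; diameter 77, height 85, loose, 0.45 kg. Origin: centre of its underside; z up
- lid: the crock's lid, right way up on the worktop: cork plug of diameter 75, 8 high; over it a cork-rimmed disc of diameter 98 (8 to 17 above the origin), white ceramic top to 19, and a round white knob of diameter 26, from 19 to 41. Origin: centre of the plug's underside; seated, the disc lies on the crock's rim and the origin is 72 above the crock's underside. 0.16 kg
- spice_box: closed wooden spice box with a flat dark lid that does not open; 64 (its x) by 84 (its y), 55 high. Origin: centre of its underside; z up. About 0.26 kg
- tumbler: clear glass tumbler, upright, rim diameter 62 (the largest, slightly narrower at the foot), height 80. Origin: centre of its underside; z up. About 0.19 kg
- scoop: orange plastic scoop lying on its flat bottom, handle towards its -x. Bowl: x -22 to 42, 50 wide (y), 32 high, open at the top and the +x end, walls 3. Handle 18 wide, 23 to 31 above the bottom, out to x -92. Origin: on the underside, under the balance point (within 5), so it rests stably when this is over a support's middle. Its bowl can be gripped across y at x = 0. 0.06 kg
- egg_timer: bystander: red plastic egg timer, a dome of diameter 60, 56 high, loose. Origin: centre of its underside
- egg_cup: bystander: blue ceramic egg cup of diameter 50, 62 high, loose. Origin: centre of its underside
- spice_jar: bystander: small amber glass jar with yellow cap and paper label, diameter 46, 66 high, loose. Origin: centre of its underside
Mind the look-alikes: they are no part of the job. What is shaped like the tumbler but pink or purple is not meant.

How it is judged (in metres and radians):
At the end, for the whole second after the job is handed in: Lid seated level on crock; box and tumbler upright on shelf, 22 mm from its centre line; box under 146 mm from crock and canister, 12 deg; scoop flat on box, 25 mm, handle to front, 17 deg; tumbler under 130 mm from canister, over 280 mm from crock (centres); all released, at rest (z of lid in the frame of crock between 0.067 and 0.077 m and horizontal distance between lid and crock below 0.01 m and angle between each of lid, spice_box, tumbler, scoop's own z axis and vertical below 0.08 rad and z of spice_box in the frame of shelf between 0.034 and 0.046 m and x of spice_box in the frame of shelf between -0.022 and 0.022 m and z of tumbler in the frame of shelf between 0.034 and 0.046 m and x of tumbler in the frame of shelf between -0.022 and 0.022 m and horizontal distance between spice_box and crock below 0.146 m and horizontal distance between spice_box and canister below 0.146 m and angle between the x axis of spice_box and the x axis of shelf, either way round below 0.21 rad and horizontal distance between tumbler and canister below 0.13 m and horizontal distance between tumbler and crock above 0.28 m and z of scoop in the frame of spice_box between 0.049 and 0.061 m and horizontal distance between scoop and spice_box below 0.025 m and angle between the x axis of scoop and the x axis of shelf, either way round below 0.3 rad and ((y of crock in the frame of shelf above 0 m and y of crock in the frame of scoop above 0 m) or (y of crock in the frame of shelf below 0 m and y of crock in the frame of scoop below 0 m)) and linear speed of each of lid, spice_box, tumbler, scoop below 0.02 m/s); the robot touches nothing.
It fails at once if the crock is shifted by more than 25 mm or tipped over (distance of crock from where it was at the start of the episode above 0.025 m or angle between crock's own z axis and vertical above 0.5 rad).
It fails at once if the canister is shifted by more than 25 mm or tipped over (distance of canister from where it was at the start of the episode above 0.025 m or angle between canister's own z axis and vertical above 0.5 rad).
It fails at once if the egg timer is shifted by more than 25 mm or tipped over (distance of egg_timer from where it was at the start of the episode above 0.025 m or angle between egg_timer's own z axis and vertical above 0.5 rad).
It fails at once if the egg cup is shifted by more than 25 mm or tipped over (distance of egg_cup from where it was at the start of the episode above 0.025 m or angle between egg_cup's own z axis and vertical above 0.5 rad).
It fails at once if the spice jar is shifted by more than 25 mm or tipped over (distance of spice_jar from where it was at the start of the episode above 0.025 m or angle between spice_jar's own z axis and vertical above 0.5 rad).
It also fails if it takes over 115 s, if anything falls off the work surface, if the arm or the gripper's body presses on something with over 40 N, if the wrist force passes 120 N, or if a joint passes its speed limit or range.

## Working session

There is one attempt and no reset: what is moved stays moved. The work goes in short steps, each a Python script; the robot and the scene stay as the last script left them, time stands still between calls to the robot, and variables do not carry over. Pictures are saved under pics/ and viewed, at most 14 in all, crops included, and the job is handed in when it is done.

```bash
mkdir -p pics; ls
python3 - <<'E'
from station import env, viewer
import cv2, numpy as np
for n in("top","side"):
    cv2.imwrite(f"pics/{n}0.png",viewer.camera(n)); p=viewer.camera_params(n)
    print({k:np.round(v,3).tolist() for k,v in p.items()})
print(env.read_state()["orientation"])
E
```

```text
pics
{'fx': 422.825, 'fy': 422.825, 'cx': 275.263, 'cy': 214.525, 'dist': [0.016, 0.0, 0.0, 0.0, 0.0], 'pose': [[-0.025, 0.997, -0.074, 457.696], [-0.999, -0.023, 0.026, 22.977], [0.025, 0.074, 0.997, 927.462], [0.0, 0.0, 0.0, 1.0]]}
{'fx': 456.236, 'fy': 456.236, 'cx': 279.583, 'cy': 208.766, 'dist': [-0.066, 0.0, 0.0, 0.0, 0.0], 'pose': [[-0.915, 0.294, -0.277, 214.623], [-0.404, -0.646, 0.648, 706.175], [0.011, 0.705, 0.709, 810.137], [0.0, 0.0, 0.0, 1.0]]}
[ 9.92515551e-01  1.22116528e-01 -9.33705814e-05 -6.52460319e-04]
```

View pics/top0.png

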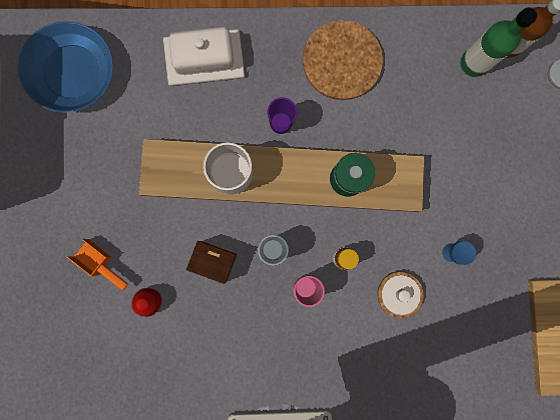

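View pics/side0.png

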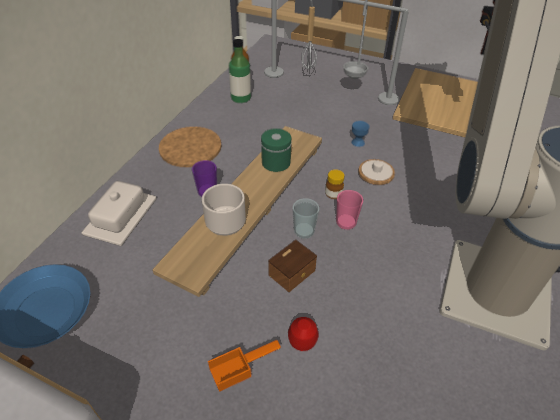

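```bash
cat > h.py <<'E'
from station import env, set_gripper, viewer, workorder
import cv2, numpy as np
from scipy.spatial.transform import Rotation as R
def px2w(n,uv,z):
    p=viewer.camera_params(n);K=np.array([[p["fx"],0,p["cx"]],[0,p["fy"],p["cy"]],[0,0,1.]])
    q=cv2.undistortPoints(np.array([[uv]],float),K,np.array(p["dist"],float))[0,0]
    T=np.array(p["pose"]);d=T[:3,:3]@[q[0],-q[1],-1];o=T[:3,3]
    return (o+d*(z-o[2])/d[2])[:2]
def w2px(n,P):
    p=viewer.camera_params(n);K=np.array([[p["fx"],0,p["cx"]],[0,p["fy"],p["cy"]],[0,0,1.]])
    T=np.array(p["pose"]);c=(np.atleast_2d(P)-T[:3,3])@T[:3,:3]*[1,-1,-1]
    return cv2.projectPoints(c,np.zeros(3),np.zeros(3),K,np.array(p["dist"],float))[0][:,0]
def circ(x,y,z,r):
    a=np.linspace(0,2*np.pi,60);return np.c_[x+r*np.cos(a),y+r*np.sin(a),0*a+z]
def rect(x,y,z,th,x0,x1,y0,y1):
    c,s=np.cos(th),np.sin(th);P=np.array([[x0,y0],[x1,y0],[x1,y1],[x0,y1],[x0,y0]])@np.array([[c,s],[-s,c]])
    return np.c_[P+[x,y],np.full(5,z)]
def crop(n,img,box,k,name,polys=()):
    x0,y0,x1,y1=box
    c=cv2.resize(img[y0:y1,x0:x1],None,fx=k,fy=k,interpolation=cv2.INTER_CUBIC)
    for P in polys:
        u=(w2px(n,P)-[x0,y0]+.5)*k-.5
        cv2.polylines(c,[np.round(u).astype(int)],False,(0,255,255),1)
    cv2.imwrite(f"pics/{name}.png",c)
def quat(a): # tool down, closing (y) axis along world direction angle a
    z=np.array([0,0,-1.]);y=np.array([np.cos(a),np.sin(a),0]);return R.from_matrix(np.c_[np.cross(y,z),y,z]).as_quat()
E
python3 - <<'E'
from h import *
for n,uv,z in [("shelfA",(143,140),40),("B",(424,156),40),("C",(421,211),40),("D",(139,195),40),("crock",(228,167),80+40),("can",(356,172),125),("lidknob",(405,295),41),("lid",(401,294),17),("tum",(273,250),80),("timer",(147,300),56),("cup",(465,252),62),("jar",(347,259),66),("pink",(309,291),80)]:
    print(n,px2w("top",uv,z).round(1))
img=cv2.imread("pics/top0.png")
crop("top",img,(60,225,260,325),4,"z1")
crop("top",img,(240,225,440,325),4,"z2")
E
```

```text
shelfA [687.5 274.9]
B [ 641.6 -322.2]
C [ 523.7 -309.9]
D [570.7 283.5]
crock [611.2  90.3]
can [ 595.5 -155.9]
lidknob [ 348.8 -266.9]
lid [ 348.2 -266.3]
tum [449.4   6.7]
timer [355.1 262.9]
cup [ 435.5 -388.2]
jar [ 427.3 -143.7]
pink [366.5 -62.8]
```

View pics/z1.png

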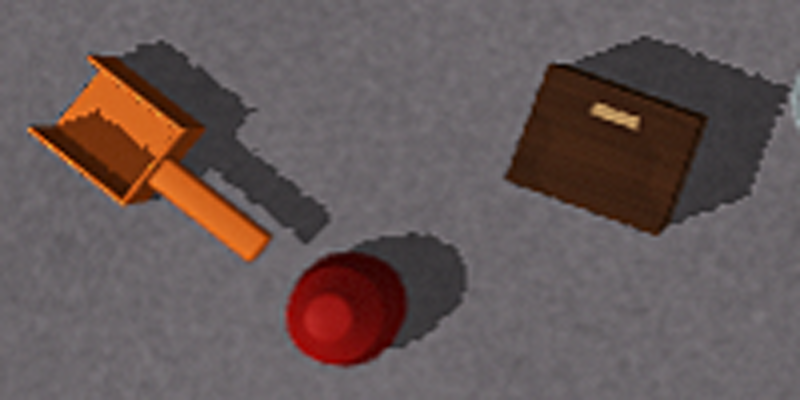

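View pics/z2.png

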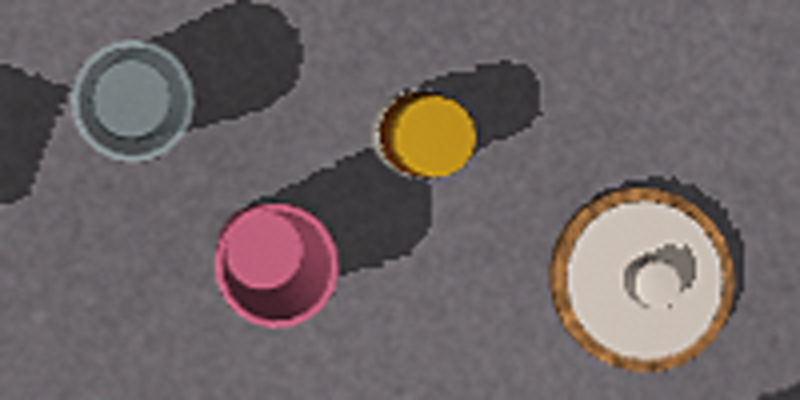

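```bash
cat > poses.py <<'E'
from h import *
z1=lambda u,v:((u+.5)/4-.5+60,(v+.5)/4-.5+225)
z2=lambda u,v:((u+.5)/4-.5+240,(v+.5)/4-.5+225)
sc=np.array([px2w("top",p,40) for p in [(143,140),(424,156),(421,211),(139,195)]])
shelf=sc.mean(0); d=(sc[0]+sc[3]-sc[1]-sc[2]); sth=np.arctan2(d[1],d[0])-np.pi/2
crock=px2w("top",(228,167.5),120); can=px2w("top",(355.5,172),125)
lid=px2w("top",z2(644,280),17); tum=px2w("top",z2(133,100),80)
bc=np.array([px2w("top",z1(*p),55) for p in [(552,64),(706,117),(660,234),(507,180)]])
box=bc.mean(0); d=bc[0]+bc[3]-bc[1]-bc[2]; bth=np.arctan2(d[1],d[0])-np.pi/2
s=np.array([px2w("top",z1(*p),32) for p in [(93,57),(32,128),(203,128),(127,202)]])
d=s[0]+s[1]-s[2]-s[3]; oth=np.arctan2(d[1],d[0]); u=np.array([np.cos(oth),np.sin(oth)])
scoop=s.mean(0)-10*u
timer=px2w("top",(145,302),28)
E
python3 - <<'E'
from poses import *
for k in "shelf sth crock can lid tum box bth scoop oth timer".split(): print(k,np.round(globals()[k],3))
S=R.from_euler("z",sth).as_matrix()[:2,:2]
print("shelf frame",[((p-shelf)@S).round(1) for p in (crock,can)], "edges",[np.linalg.norm(bc[i]-bc[i-1]).round(1) for i in range(4)],[np.linalg.norm(sc[i]-sc[i-1]).round(1) for i in range(4)])
P=[rect(*shelf,40,sth,-60,60,-300,300),circ(*crock,120,47),circ(*can,125,38.5),circ(*lid,17,49),circ(*lid,41,9),circ(*tum,80,31),circ(*tum,0,26),rect(*box,55,bth,-32,32,-42,42),rect(*box,0,bth,-32,32,-42,42),rect(*scoop,32,oth,-22,42,-25,25),rect(*scoop,31,oth,-92,-22,-9,9),circ(*timer,0,30)]
for n,b,nm in (("top",(60,130,460,330),"o1"),("side",(150,120,400,400),"o2")):
    crop(n,cv2.imread(f"pics/{n}0.png"),b,2,nm,P)
E
```

```text
shelf [605.879 -18.405]
sth -0.078
crock [610.199  90.301]
can [ 595.552 -154.885]
lid [ 346.894 -265.404]
tum [450.13    6.978]
box [428.351 133.124]
bth -0.359
scoop [438.72  382.552]
oth 0.935
timer [347.829 274.733]
shelf frame [array([ -4.1, 108.7]), array([   0.3, -136.9])] edges [np.float64(62.9), np.float64(83.4), np.float64(63.6), np.float64(82.6)] [np.float64(117.0), np.float64(598.9), np.float64(118.6), np.float64(595.3)]
```

View pics/o1.png

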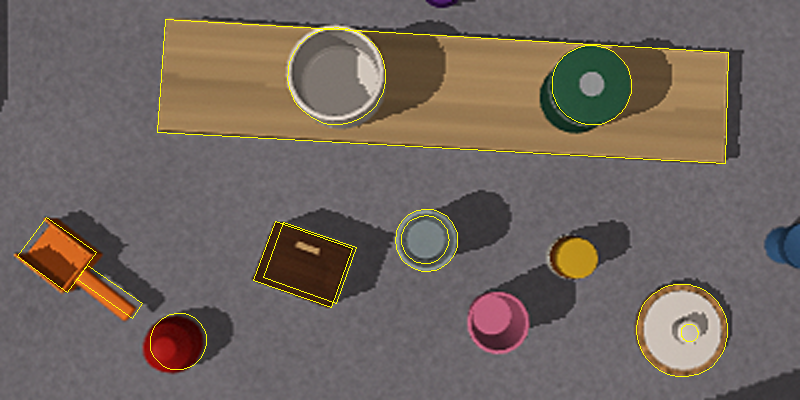

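View pics/o2.png

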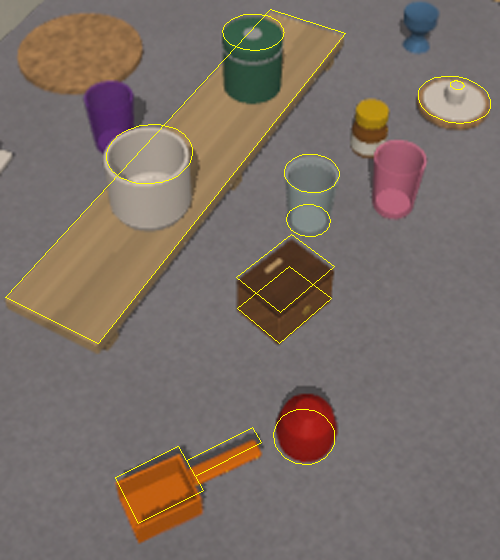

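```bash
cat > fit.py <<'E'
from poses import *
from scipy.optimize import minimize
def mask(img):
    h=cv2.cvtColor(cv2.resize(img,None,fx=4,fy=4,interpolation=cv2.INTER_LINEAR),cv2.COLOR_BGR2HSV)
    return cv2.inRange(h,(5,180,60),(16,255,255))
def hull(n,p,b):
    x0,x1,y0,y1,za,zb=b
    P=np.r_[rect(p[0],p[1],za,p[2],x0,x1,y0,y1),rect(p[0],p[1],zb,p[2],x0,x1,y0,y1)]
    return cv2.convexHull(((w2px(n,P)+.5)*4-.5).astype(np.float32))
def fit_scoop(imgs,p0,zb=0,show=True):
    M={}
    for n,i in imgs.items():
        m=mask(i); roi=np.zeros_like(m)
        c=w2px(n,[[p0[0],p0[1],zb+20]])[0]*4; cv2.circle(roi,tuple(int(v) for v in c),320,255,-1); M[n]=m&roi
    def cost(p):
        J=0
        for n,m in M.items():
            r=np.zeros_like(m)
            for b in ((-22,42,-25,25,zb,zb+32),(-92,-22,-9,9,zb+23,zb+31)):
                cv2.fillConvexPoly(r,np.round(hull(n,p,b)*16).astype(np.int32),255,shift=4)
            J+=np.count_nonzero(r^m)/np.count_nonzero(r|m)
        return J
    s=minimize(cost,p0,method="Nelder-Mead",options=dict(initial_simplex=[p0,p0+[8,0,0],p0+[0,8,0],p0+[0,0,.1]]))
    return s.x,s.fun
E
python3 - <<'E'
from fit import *
I={n:cv2.imread(f"pics/{n}0.png") for n in("top","side")}
p0=np.r_[scoop,oth]
for k in (["top","side"],["top"],["side"]): print(k,fit_scoop({n:I[n] for n in k},p0))
# IK check
T=lambda xy,z:[*xy,z]
for nm,xy,a,z in [("lid",lid,0,101),("lidp",crock,0,213),("box",box,bth,91),("tum",tum,sth,111),("scoop",scoop,oth+np.pi/2,84),("place",shelf,sth+np.pi/2,179)]:
    for k in(0,np.pi):
        q=env.ik(T(xy,z),quat(a+k)); print(nm,k,None if q is None else np.round(q,2))
E
```

```text
['top', 'side'] (array([437.06737472, 387.21727692,   0.89364294]), np.float64(0.2902618876242212))
['top'] (array([437.23217471, 386.79786498,   0.90282243]), np.float64(0.18211985164942415))
['side'] (array([437.11580535, 387.76612975,   0.89107374]), np.float64(0.1028770706190061))
lid 0 [-0.68  0.53  2.14 -0.    0.47 -0.68]
lid 3.141592653589793 [-0.68  0.53  2.14 -0.    0.47  2.46]
lidp 0 [ 0.13  0.52  1.71 -0.    0.91  0.13]
lidp 3.141592653589793 None
box 0 [ 0.27  0.56  2.11 -0.    0.47  0.63]
box 3.141592653589793 [ 0.27  0.56  2.11 -0.    0.47 -2.51]
tum 0 [-0.01  0.52  2.11 -0.    0.51  0.07]
tum 3.141592653589793 None
scoop 0 [ 0.7   0.68  1.82 -0.    0.64 -1.81]
scoop 3.141592653589793 [ 0.7   0.68  1.82 -0.    0.64  1.33]
place 0 [-0.05  0.56  1.75 -0.    0.84 -1.54]
place 3.141592653589793 [-0.05  0.56  1.75 -0.    0.84  1.6 ]
```

```bash
cat > act.py <<'E'
from poses import *
scoop=np.array([437.1,387.2]); oth=.895
ux=np.array([np.cos(sth),np.sin(sth)]); uy=np.array([-ux[1],ux[0]])
on=lambda p,dy=0: shelf+uy*((p-shelf)@uy+dy)   # onto the shelf's centre line
boxT=on((crock+can)/2); tumT=on(can,-100)
def pick(xy,a,z,up=300,close=0):
    env.reach([*xy,up],quat(a)); set_gripper(88)
    env.move_l([*xy,z+30],rate=250)
    print("blocked" if env.move_l([*xy,z],rate=80,f_stop=8) else "free",env.read_state()["tool_pos"][2])
    set_gripper(close); s=env.read_state(); print("width",s["width"],"grip",s["grip_force"])
    env.move_l([*xy,up],rate=200); print("lifted width",env.read_state()["width"])
def place(xy,a,z,up=300,rel=88):
    env.reach([*xy,up],quat(a)); env.move_l([*xy,z+20],rate=150)
    hit=env.move_l([*xy,z-4],rate=30,f_stop=4)
    print("contact",hit,"z",env.read_state()["tool_pos"][2],"expected",z)
    set_gripper(rel); env.move_l([*xy,up],rate=200); print("t",env.read_state()["time_s"])
def snap(tag):
    I={n:viewer.camera(n) for n in("top","side")}
    for n,i in I.items(): cv2.imwrite(f"pics/{n}{tag}.png",i)
    return I
E
python3 - <<'E'
from act import *
pick(lid,0,101)
place(crock,0,213)
pick(tum,sth,111)
place(tumT,sth,151)
env.reach([400,-100,350],quat(0))
snap(1)
E
```

```text
free 101.27694318648689
width 25.23464508915673 grip 30.000023245811462
lifted width 25.326887068616102
contact True z 212.51871438969684 expected 213
t 9.775
free 111.32971899241446
width 59.81573760493592 grip 30.000289553499897
lifted width 59.63650896278345
contact True z 151.00209287855694 expected 151
t 18.0167
```

```bash
python3 -c "
from h import *
a=cv2.imread('pics/top1.png')[120:330,60:460];b=cv2.imread('pics/side1.png')[80:330,130:480]
cv2.imwrite('pics/m1.png',np.vstack([cv2.resize(a,(560,294)),cv2.resize(b,(420,300))[:, :].copy() if 0 else cv2.copyMakeBorder(cv2.resize(b,(420,300)),0,0,0,140,0)]))"
```

```text
(no output)
```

View pics/m1.png

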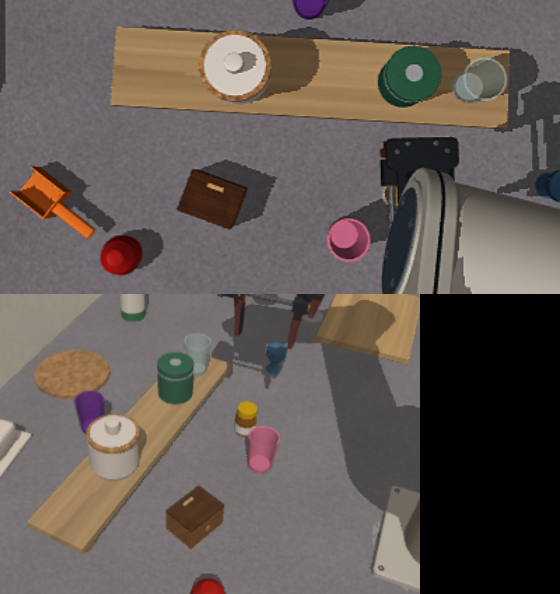

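Run:
```python
from act import *
pick(box,bth,91)
place(boxT,sth,131)
pick(scoop,oth+np.pi/2,84)
place(boxT-3*ux,sth+np.pi/2,179)
env.reach([400,-350,350],quat(0))
I=snap(2)
np.save("boxT.npy",boxT)
B=[rect(*boxT,95,sth,-32,32,-42,42),circ(*crock,112+17,49),circ(*tumT,120,31),circ(*tumT,40,26),circ(*can,125,38.5),circ(*timer,0,30),rect(*(boxT-3*ux),127,sth,-22,42,-25,25),rect(*(boxT-3*ux),126,sth,-92,-22,-9,9)]
for n,b in (("top",(190,120,440,320)),("side",(150,80,400,280))): crop(n,I[n],b,3,"f_"+n,B)
```

```text
free 91.2097317528976
width 63.67993749505395 grip 29.975797086954117
lifted width 64.05229828553023
contact True z 131.0258526270453 expected 131
t 27.6583
free 83.46408271593478
width 50.027325995489704 grip 29.96917426586151
lifted width 49.995379168435946
contact True z 178.93469789402195 expected 179
t 37.4917
```

View pics/f_top.png

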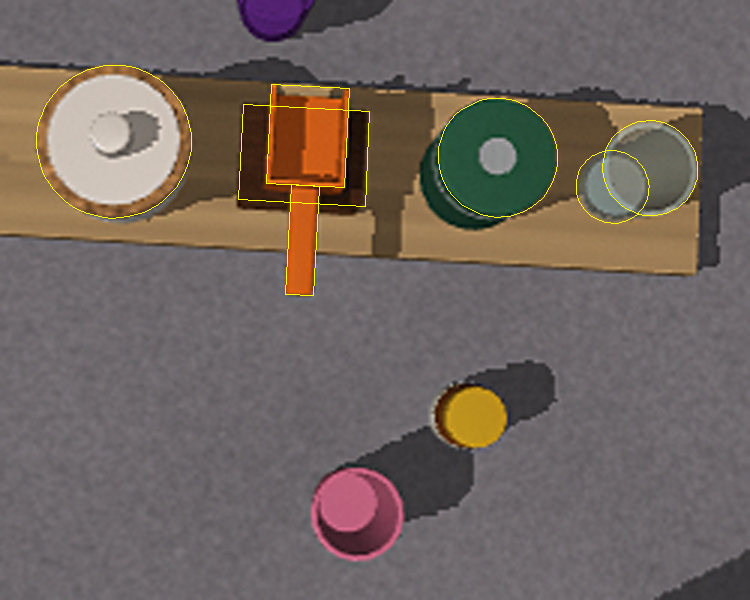

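View pics/f_side.png

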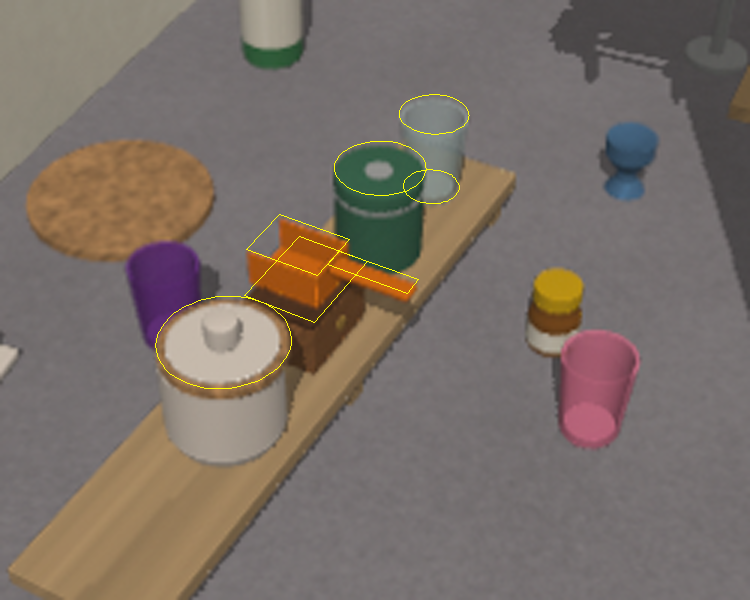

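Both pictures agree with the planned poses. The lid is seated on the crock (top crop 113,140). The scoop lies flat on the box with its handle to the front (300,290), and the tumbler stands beyond the canister (650,167).

```bash
python3 -c "
from station import workorder
print(workorder.sign_off())"
```

```text
the job is handed in; nothing more can be done
None
```

The job is handed in: the lid is on the crock, the box is midway between crock and canister with the scoop on top, handle to the front, and the tumbler stands beyond the canister. My last pictures matched the planned poses; sign-off returned no verdict, and the last move ended at about 37 s of the 115 s allowed.

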